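# Put the stray bit strip back in the spring-lid case

### The arm

A 6-joint arm with a two-finger parallel gripper is mounted at the origin on the work surface. World frame = base frame: x ahead of the robot, y to its left, z up, the work surface at z = 0. Lengths are in m, angles in rad, forces in N, time in s.
With the tool pointing down it reaches from about 0.3 to 0.875 m from the base axis. Payload 6.4 kg.
Tool frame: the origin (TCP) lies on the centre line of the jaws, within the pads' length; the fingertips stand ctrl.nose_length ahead of it and the grasp point (between the pads) lies 6 mm ahead of it (ctrl.nose_length is the distance from the TCP to the fingertips, in m); x points along the fingers, y is the direction in which the jaws open and shut, and the axes are right-handed (so a half turn about x gives the same grasp; the last joint's range is limited). The gripper opens to 85 mm and grips with 20 to 120 N. Pads are 22 mm wide; open, the fingers measure 114 mm over their backs; the gripper's body (76 mm by 85 mm) begins 54 mm behind the grasp point. The pads swing forward as they close: fully open they stand 13 mm farther back than shut.
Start: joints at [-1.333, 0.181, 1.607, -0, 1.354, -0.206], TCP at [0.247, -0.519, 0.256] pointing down, gripper open.
Joint ranges: [-2.99, 2.99], [-0.89, 2.07], [0.3, 2.58], [-1.14, 4.28], [0, 2.63], [-3.12, 3.12]. Speed limits (rad/s): [2.57, 2.57, 3.01, 3.14, 3.14, 3.14].

### API

Orientations are given as a unit quaternion [w, x, y, z].
In Python, from bench import telemetry, cams, workorder, spotter, ctrl gives the robot as it stands. The module is installed in compiled form; this text tells all that it offers.
- The arm moves only by the tool servo_tool, never from a script. Its argument "targets" is one flat list of numbers, 4 for each row, row after row: the shift along the tool's x, y, z in mm, then the turn about the tool's x in rad. A call has exactly 5 rows; each row shifts and turns the commanded pose from where the row before left it, along the tool's axes as they then stand; what a row does not reach is not made up. A row lasts 1/10 s, in which the tool goes at most 50 mm and 8.59 degrees, less where a joint would pass 70% of its speed; a pose out of reach is approached as far as the arm can. A call is refused whole if a number of a shift passes 50 or a number of a turn 0.15, either way. A call with a gripper value outside its range is refused whole. "fingers" is the finger opening in mm, from 0 to 85.4, set as the call begins (left out, the last holds). The fingers move at their own pace and stop on an object; the grip force is fixed at half the most. Time passes only in rows, so rows that do not move let the fingers close, or fill a call up. It gives the time, the measured TCP pose, the force and the opening at its end, in the units of the state.
- telemetry.get_obs(): the state, without advancing time (a new reading comes with each control period).
- cams.camera(name): name is "scene" or "top" or "wrist"; returns (picture, depth): 400x640x3 uint8, blue, green, red; 400x640 float32, m along the optical axis (not along the pixel's ray), 0 where there is no reading.
- cams.camera_params(name): a dict with "intrinsics" (3x3 intrinsics, pixels), "R" (3x3) and "t" (3): a world point X has camera coordinates R X + t; the wrist camera has in their place "mount" (4x4, takes a point from camera to tool coordinates, whose origin is the TCP and whose axes are the tool frame's). Camera axes: x right, y down, z forward; pixel columns grow to the right and rows downward; lengths in m; the calibration is good to about 2 mm. A picture is of the moment at which its call begins: read the wrist's pose just before it. camera_params takes no time and is no camera call.
- workorder.hand_in(): hands the job in, once; it reports no verdict.
Trained networks look in the newest picture that a camera, given by its name, has taken for a name from the list of things; names that differ only in an ending like _2 or _b are one class to them, and where a whole thing is asked for, a point or a joint stands for the part that bears it (a point fixed in the world has none). Each returns a list of dicts, best first, with "score" (0 to 1); they miss things now and then, are a little off and sometimes report something else, mostly with a low value. They report only what shows in the picture. A call takes as long as a camera call. They do not tell look-alikes from the thing itself.
- spotter.search_frame(camera, thing): "pixel" ([column, row] in pixels, amid what is visible of it).
The state is a dict: "time_s": time; "q": joint angles; "dq": joint speeds; "joint_efforts": joint torques, N m; "eef_pos": TCP position; "eef_rot": TCP orientation; "wrist_force": force on the tool from outside, world axes, zero at the start; "torque": the same for the moment, N m; "opening": opening from 0.0 (shut) to 1.0 (fully open).
Only numpy, scipy, OpenCV 4.12 (cv2) and the standard library are available. Lean on these libraries where they do the work, as an engineer would, in place of code of your own. Each camera call takes 0.05 s, during which the arm holds its last target.

### The job

Press the thumb button of the driver-bit case so that its lid springs open, stand the stray strip of bits (bits up) on the floor of the case's empty bay, and then snap the lid shut so that it stays latched by itself. Go easy on the case: never bear on it with more than 25 N, and leave the other things on the bench where they are.

Things in the scene. Friction and masses are not known exactly. Their poses are not given: they have to be found in the camera images.
- case: Black plastic case of driver bits, fixed to the bench: 130 mm deep (its x), 180 wide (y), 60 tall with its grey lid shut. Origin: centre of the underside; z up; -x is the front (latch). Walls 5 mm, rim at z 50, floor inside at z 6. A 4 mm divider at y +35 leaves an empty bay, x -60 to +60, y -85 to +33 mm; the narrow bay on the +y side is full of fixed strips
- lid_hinge (a point): Hinge axis of the lid (it runs along the case's y), on the far rim: case x +65, z 52 mm. The point keeps the case's axes. The lid is 8 mm thick; its underside lies in the hinge plane, its free edge is 130 mm from the hinge, and a 28 mm wide steel tongue sticks out 7 mm more from the middle of that edge
- lid_edge (a point): Point on the lid's upper (outer) face, in the middle of its width, 125 mm from the hinge; it turns with the lid (z: the face's outward normal). To shut the lid bear down here: the tongue rides over the sprung hook, pushing back with about 9 N, and snaps under it when flush; a hard stop comes less than 3 mm lower
- latch_pivot (a point): Pivot of the latch on the middle of the case's front (case x -78, y 0, z 31 mm). The latch is a sprung steel bell crank: an upright hook, 28 mm wide and reaching to z 76 mm, holds the lid's tongue down; an arm runs forward to the thumb button. The hook tips forward up to 7 mm when the button is pressed
- button_low (a point): Fixed point of the case (x -114, z 46 mm), on the vertical centre line of the thumb button, a round steel pad 20 mm across facing up. The button's stud is adjustable: the pad's top stands 0 to 12 mm above this point, unknown, so feel for it. Pressed straight down it resists with 2 to 5 N, frees the lid after about 4.5 mm and meets a hard stop at 6 mm; it springs back
- lid (a joint): Angle of the lid about its hinge, rad: 0 shut (latched it rests between 0 and 0.01), positive open. Its spring lifts it by itself to the stop at 1.8 rad, where it leans back slightly, the free edge about 185 mm above the bench; the way opens clear of the bay. It must be swung over from behind (the case's +x side) with 1 to 3 N at the free edge, and springs open again if let go before it is latched; it can go down to -0.02 against the stop
- latch (a joint): Angle of the latch crank, rad: 0 at rest, grows as the thumb button is pressed (36 mm arm), stop at 0.165
- strip: Loose grey plastic block holding five short steel bits in a row: 72 mm long (its x), 22 mm wide (its y), 26 mm tall, the bits rise another 10 mm; about 130 g. Origin: centre of the underside; z up. It stands on the bench, bits up
- tape: Bystander: orange tape measure, 66 x 34 x 56 mm, standing on the bench; origin at the centre of its underside
- screwdriver: Bystander: screwdriver lying on the bench along its x, about 200 mm long
- pot: Bystander: yellow pot of pencils, 72 mm across, 95 mm tall (pencils to 150 mm); origin at the centre of its underside
Not all that is in view belongs to the job. What is meant by the strip is not brown, and is the smaller of those in its own colour.

How it is judged:
On the way, in this order (a step that is already met when the one before it is completed fails the run):
1. the lid has sprung open (value of joint lid above 1.5 rad), for 0.1 s.
2. the strip stands let go on the floor of the empty bay, with the lid open (value of joint lid above 1.2 rad and z of strip in the frame of case between 0.003 and 0.011 m and x of strip in the frame of case between -0.06 and 0.06 m and y of strip in the frame of case between -0.085 and 0.033 m and angle between strip's own z axis and vertical below 0.15 rad and contact force between the fingers and strip below 0.1 N), for 0.2 s.
At the end, for the whole second after the job is handed in: The lid is shut and latched by itself (lid angle under 0.02 rad, latch back within 0.05 rad of rest) with the strip at rest inside the empty bay, standing bits up (within 0.15 rad) on its floor (within 5 mm) (value of joint lid below 0.02 rad and value of joint latch below 0.05 rad and z of strip in the frame of case between 0.003 and 0.011 m and x of strip in the frame of case between -0.06 and 0.06 m and y of strip in the frame of case between -0.085 and 0.033 m and angle between strip's own z axis and vertical below 0.15 rad and linear speed of strip below 0.03 m/s); the robot touches nothing.
It fails at once if the robot bears on the case, its lid or its latch with more than 25 N (contact force between the arm and case above 25 N).
It fails at once if the fingers bear on the case, its lid or its latch with more than 25 N (contact force between the fingers and case above 25 N).
It fails at once if the tape measure is moved by more than 20 mm (distance of tape from where it was at the start of the episode above 0.02 m).
It fails at once if the screwdriver is moved by more than 20 mm (distance of screwdriver from where it was at the start of the episode above 0.02 m).
It fails at once if the pot is moved by more than 20 mm (distance of pot from where it was at the start of the episode above 0.02 m).
It also fails if it takes over 72 s, if anything falls off the work surface, if the arm or the gripper's body presses on something with over 40 N, if the wrist force passes 120 N, or if a joint passes its speed limit or range.

## Working session

There is one attempt and no reset: what is moved stays moved. The work goes in short steps, Python scripts to look and compute and a tool call to move; the robot and the scene stay as the last step left them, time stands still between calls to the robot, and variables do not carry over. Pictures are saved under pics/ and viewed, and the job is handed in when it is done.

Besides the shell and the picture viewer there is one more tool, called after "Call:" as a command line: name --argument value ..., lists and objects as JSON in quotes. servo_tool: Moves the arm, as the interface text tells. Its arguments: {"type":"object","properties":{"targets":{"type":"array","items":{"type":"number"}},"fingers":{"type":"number"}},"required":["targets"]}

```bash
mkdir -p pics; cat > h.py <<'E'
import numpy as np,cv2
from bench import telemetry, cams, workorder, spotter, ctrl
from scipy.spatial.transform import Rotation as Rn
def rot(q): return Rn.from_quat([q[1],q[2],q[3],q[0]]).as_matrix()
def cam(name):
    o=telemetry.get_obs()
    im,d=cams.camera(name)
    p=cams.camera_params(name)
    K=np.array(p["intrinsics"])
    if name=="wrist":
        M=np.array(p["mount"]);Rt=rot(o["eef_rot"])
        Rwc=Rt@M[:3,:3]; c=Rt@M[:3,3]+np.array(o["eef_pos"])
    else:
        R=np.array(p["R"]);Rwc=R.T;c=-R.T@np.array(p["t"])
    return im,d,K,Rwc,c
def cloud(d,K,R,c):
    v,u=np.mgrid[:d.shape[0],:d.shape[1]]
    P=np.stack([(u-K[0,2])/K[0,0]*d,(v-K[1,2])/K[1,1]*d,d],-1)
    W=P@R.T+c
    W[d==0]=np.nan
    return W
def proj(X,K,R,c):
    p=(np.asarray(X)-c)@R
    return K[0,0]*p[...,0]/p[...,2]+K[0,2],K[1,1]*p[...,1]/p[...,2]+K[1,2]
E
python3 - <<'E'
from h import *
for n in ["scene","top","wrist"]:
    im,d,K,R,c=cam(n); cv2.imwrite(f"pics/{n}0.png",im); np.savez(f"{n}0.npz",im=im,d=d,K=K,R=R,c=c)
    print(n,c.round(3),K[0,0],R[:,2].round(3))
    if n!="wrist":
      for t in ["case","strip","tape","screwdriver","pot","button_low","latch_pivot","lid_edge","lid_hinge"]:
        r=spotter.search_frame(n,t)
        print(t,[(np.round(x["pixel"]).tolist(),round(x["score"],2)) for x in r][:5])
print(ctrl.nose_length, telemetry.get_obs())
E
```

```text
scene [ 1.095 -0.148  0.945] 393.97687567415767 [-0.526  0.127 -0.841]
case [([344.0, 214.0], 0.86)]
strip [([185.0, 174.0], 0.83), ([154.0, 232.0], 0.68), ([194.0, 206.0], 0.62)]
tape [([248.0, 197.0], 0.67), ([344.0, 208.0], 0.38)]
screwdriver [([415.0, 133.0], 0.71)]
pot [([218.0, 269.0], 0.77)]
button_low [([340.0, 213.0], 0.68)]
latch_pivot [([341.0, 210.0], 0.72)]
lid_edge [([345.0, 210.0], 0.62)]
lid_hinge [([341.0, 212.0], 0.63)]
top [ 0.467 -0.038  1.276] 460.53731769353743 [ 0.044  0.015 -0.999]
case [([295.0, 181.0], 0.57)]
strip [([477.0, 203.0], 0.77), ([442.0, 225.0], 0.61), ([445.0, 261.0], 0.55)]
tape [([386.0, 214.0], 0.96)]
screwdriver [([190.0, 261.0], 0.66)]
pot [([421.0, 141.0], 0.8), ([295.0, 180.0], 0.15)]
button_low [([295.0, 176.0], 0.67)]
latch_pivot [([296.0, 178.0], 0.72)]
lid_edge [([294.0, 177.0], 0.6)]
lid_hinge [([294.0, 178.0], 0.9)]
wrist [ 0.324 -0.483  0.374] 308.0379736673422 [-0.298 -0.142 -0.944]
0.025 {'time_s': 1.05, 'q': array([-1.33334226e+00,  1.80772472e-01,  1.60701617e+00,  1.12924614e-05,
        1.35380643e+00, -2.06268275e-01]), 'dq': array([-0.00125128,  0.00056205, -0.00052572,  0.00107587,  0.00215602,
        0.00104661]), 'joint_efforts': array([-1.58117728e-03, -4.44862103e+01, -3.51688707e+01, -1.96263532e-04,
        6.55617841e-04, -8.02068939e-06]), 'eef_pos': array([ 0.24688689, -0.51930695,  0.25629612]), 'eef_rot': array([ 0.15559395,  0.68977938,  0.15559578, -0.68977161]), 'wrist_force': array([ 1.03463701, -0.82811963,  0.49942153]), 'torque': array([-0.00085913,  0.01315444,  0.0141565 ]), 'opening': 1.0002700481991176}
```

View pics/top0.png

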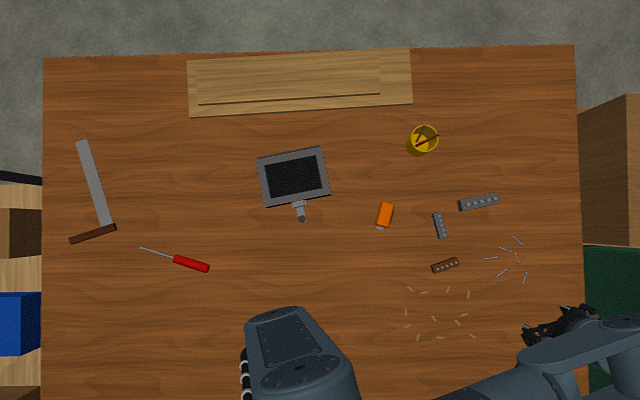

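View pics/scene0.png

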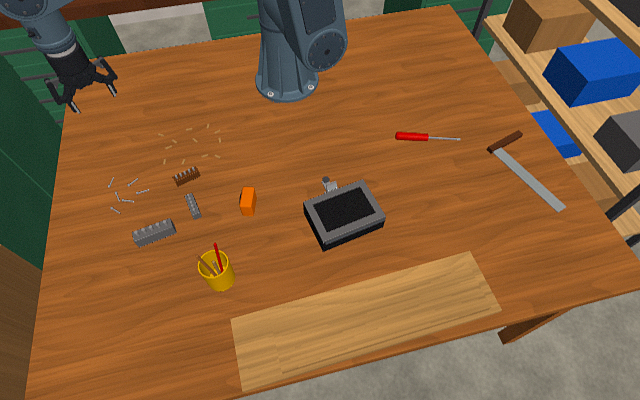

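```bash
python3 - <<'E'
import cv2
a=cv2.imread("pics/top0.png")[170:290,360:520];b=cv2.imread("pics/scene0.png")[140:280,120:300]
cv2.imwrite("pics/crop0.png",cv2.hconcat([cv2.resize(a,(400,300),interpolation=cv2.INTER_CUBIC),cv2.resize(b,(386,300),interpolation=cv2.INTER_CUBIC)]))
E
```

```text
(no output)
```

View pics/crop0.png

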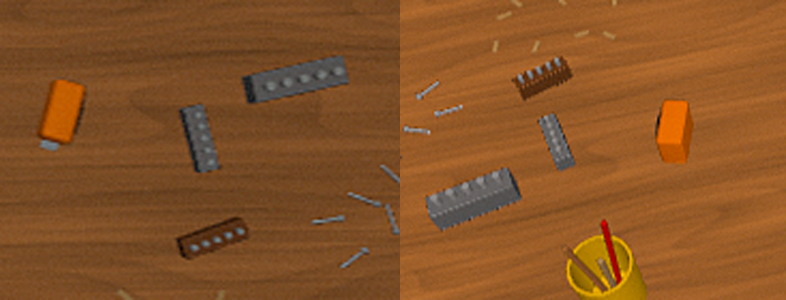

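```bash
python3 - <<'E'
from h import *
for n in ["top","scene"]:
    f=np.load(n+"0.npz");W=cloud(f["d"],f["K"],f["R"],f["c"])
    im=f["im"]
    def box(xy,r,z0,z1,lab):
        with np.errstate(invalid="ignore"):
            m=(abs(W[...,0]-xy[0])<r)&(abs(W[...,1]-xy[1])<r)&(W[...,2]>z0)&(W[...,2]<z1)
        P=W[m]; r=cv2.minAreaRect((P[:,:2]*1000).astype(np.float32))
        print(n,lab,len(P),np.round(r[0],1),np.round(r[1],1),round(r[2],1),"zmed",np.median(P[:,2]).round(4),np.percentile(P[:,2],[5,95]).round(4))
    px={"top":dict(case=(293,178),strip=(440,225),big=(478,202),tape=(386,214),pot=(424,139),but=(301,216)),"scene":dict(case=(344,208),strip=(193,206),big=(153,232),tape=(248,200),pot=(216,270),but=(326,181))}[n]
    for k,(u,v) in px.items():
        p=W[v,u]; print(k,p.round(4))
        if k=="case": box(p[:2],.13,.055,.066,k)
        if k=="strip": box(p[:2],.045,.018,.05,k)
        if k=="big": box(p[:2],.05,.018,.08,k)
        if k=="tape": box(p[:2],.05,.04,.08,k)
        if k=="but": box(p[:2],.03,.03,.07,k)
    bench=W[300:330,100:200]; print("bench z",np.nanmedian(bench[...,2]))
E
```

```text
case [0.5866 0.0351 0.0615]
top case 3290 [585.8  33.5] [151.2 179.9] 10.5 zmed 0.0606 [0.0565 0.0643]
strip [ 0.455  -0.3576  0.0274]
top strip 236 [ 455.4 -359.2] [71.2 23.8] 12.0 zmed 0.0264 [0.021 0.037]
big [ 0.5148 -0.4581  0.0377]
top big 441 [ 516.6 -461.5] [31.  99.6] 11.2 zmed 0.0373 [0.0313 0.0516]
tape [ 0.4869 -0.2093  0.0542]
top tape 325 [ 486.1 -208.9] [35.9 65.3] 73.4 zmed 0.055 [0.049  0.0596]
pot [ 0.6938 -0.3268  0.0029]
but [0.4858 0.0161 0.051 ]
top but 121 [492.3  21. ] [45.5 38.2] 1.9 zmed 0.0375 [0.0307 0.0544]
bench z -0.0008682611693009434
case [0.592  0.0396 0.0616]
scene case 3024 [585.6  37.4] [154.  180.9] 10.1 zmed 0.0601 [0.0569 0.0631]
strip [ 0.4727 -0.3494  0.037 ]
scene strip 175 [ 459.8 -354.3] [64.9 22. ] 12.9 zmed 0.026 [0.0225 0.0357]
big [ 0.5259 -0.4568  0.0344]
scene big 555 [ 517.3 -458.7] [ 34.8 101.1] 11.3 zmed 0.0355 [0.0208 0.05  ]
tape [ 0.5029 -0.201   0.0567]
scene tape 296 [ 487.2 -205.1] [36.7 65.9] 73.2 zmed 0.0543 [0.0437 0.0576]
pot [ 0.6977 -0.2983  0.0912]
but [0.488  0.0179 0.0483]
scene but 90 [493.7  22.1] [34. 48.] 89.2 zmed 0.0479 [0.0317 0.0684]
bench z -0.0006758700866305034
```

```bash
cat >> h.py <<'E'
case=np.array([.596,.0374]); cyaw=np.radians(10.3)
def c2w(x,y,z):
    c,s=np.cos(cyaw),np.sin(cyaw); return np.array([case[0]+c*x-s*y,case[1]+s*x+c*y,z])
def w2c(p):
    c,s=np.cos(cyaw),np.sin(cyaw); d=np.array(p)[:2]-case; return np.array([c*d[0]+s*d[1],-s*d[0]+c*d[1],p[2]])
def st():
    o=telemetry.get_obs(); R=rot(o["eef_rot"]); p=np.array(o["eef_pos"])
    return o,R,p
def show(target=None,yaw=None):
    """target TCP world; yaw = desired heading of tool y"""
    o,R,p=st()
    ty=np.arctan2(R[1,1],R[0,1])
    print("t",round(o["time_s"],2),"tcp",p.round(4),"case",w2c(p).round(4),"tool y yaw",np.degrees(ty).round(1),"z yaw",np.degrees(np.arctan2(R[1,2],R[0,2])).round(1),"xaxis",R[:,0].round(3),"F",np.round(o["wrist_force"],1),"open",round(o["opening"],3),"q6",o["q"][5].round(2))
    if target is not None:
        print("to go mm tool x,y,z (present axes)",(R.T@(np.array(target)-p)*1000).round(1))
    if yaw is not None:
        # turning about tool x (down) by +a changes heading by -a
        d=(ty-yaw+np.pi/2)%np.pi-np.pi/2; print("roll",d.round(3))
        R2=R@Rn.from_euler('x',d).as_matrix()
        if target is not None: print("to go in turned axes",(R2.T@(np.array(target)-p)*1000).round(1))
E
python3 - <<'E'
from h import *
t=c2w(-.114,0,.12);print(t)
show(t,cyaw+np.pi/2)
print(ctrl.nose_length)
E
```

```text
[0.48383711 0.01701655 0.12      ]
t 1.05 tcp [ 0.2469 -0.5193  0.2563] case [-0.443  -0.4853  0.2563] tool y yaw -64.6 z yaw -154.6 xaxis [ 0.  0. -1.] F [ 1.  -0.8  0.5] open 1.0 q6 -0.21
to go mm tool x,y,z (present axes) [ 136.3 -382.7 -444.2]
roll 0.264
to go in turned axes [ 136.3 -485.3 -329. ]
0.025
```

Call:
servo_tool --targets '[0,0,0,0.132,0,0,0,0.132,0,-40,-27,0,0,-40,-27,0,0,-40,-27,0]' --fingers 0

```text
time_s: 1.55
eef_pos: [0.3054, -0.3854, 0.2561]
eef_rot: [0.063, 0.704, 0.063, -0.704]
wrist_force: [1.7, -0.3, -0.6]
opening: 0.143
```

Call:
servo_tool --targets '[0,-40,-27,0,0,-40,-27,0,0,-40,-27,0,0,-40,-27,0,0,-40,-27,0]'

```text
time_s: 2.05
eef_pos: [0.4026, -0.1641, 0.2566]
eef_rot: [0.064, 0.705, 0.063, -0.704]
wrist_force: [0.3, 0.4, -0.1]
opening: 0.001
```

Call:
servo_tool --targets '[10,-40,-27,0,10,-40,-27,0,10,-30,-20,0,0,-10,-10,0,0,0,0,0]'

```text
time_s: 2.55
eef_pos: [0.4638, -0.031, 0.226]
eef_rot: [-0.065, -0.704, -0.065, 0.704]
wrist_force: [-0.1, 0.2, 0.2]
opening: 0.001
```

```bash
python3 - <<'E'
from h import *
im,d,K,R,c=cam("wrist"); cv2.imwrite("pics/w1.png",im); np.savez("w1.npz",im=im,d=d,K=K,R=R,c=c)
show(c2w(-.114,0,.12),cyaw+np.pi/2);print(ctrl.nose_length)
W=cloud(d,K,R,c)
with np.errstate(invalid="ignore"):
  m=(W[...,2]>.056)&(W[...,2]<.066)&(W[...,0]>.45)
P=W[m];print(len(P),cv2.minAreaRect((P[:,:2]*1000).astype(np.float32)))
E
```

```text
t 2.6 tcp [ 0.4635 -0.0321  0.2263] case [-0.1428 -0.0447  0.2263] tool y yaw -79.6 z yaw -169.6 xaxis [-0. -0. -1.] F [0.  0.1 0.8] open -0.003 q6 1.06
to go mm tool x,y,z (present axes) [106.3 -44.6 -28.9]
roll 0.002
to go in turned axes [106.3 -44.7 -28.8]
0.025
24417 ((553.2301635742188, -47.71990966796875), (361.4085998535156, 139.34275817871094), 79.88477325439453)
```

View pics/w1.png

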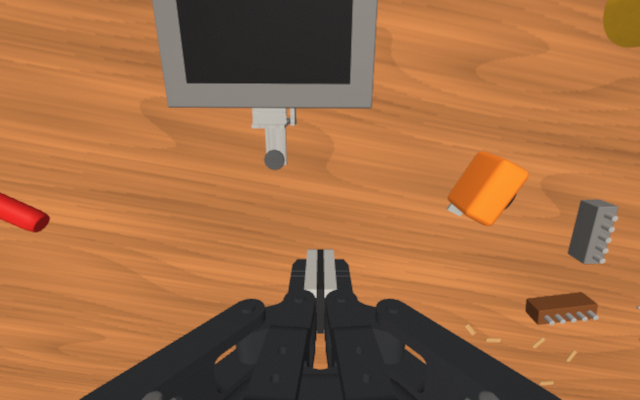

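```bash
python3 - <<'E'
from h import *
f=np.load("w1.npz");d,K,R,c=f["d"],f["K"],f["R"],f["c"];W=cloud(d,K,R,c)
def ray(u,v,z):
    r=R@np.array([(u-K[0,2])/K[0,0],(v-K[1,2])/K[1,1],1]);return c+r*(z-c[2])/r[2]
for u,v in[(274,159),(274,155),(274,163),(275,135),(268,116),(180,95),(365,95),(340,60)]: print((u,v),W[v,u].round(4),w2c(W[v,u]).round(4))
print("lid front corners",w2c(ray(168,107,.06)).round(4),w2c(ray(373,107,.06)).round(4))
print("fingertip",w2c(W[255,312]),w2c(W[255,330]),w2c(W[265,320]))
z=W[...,2]
sub=W[80:105,170:370].reshape(-1,3);print("lid z",np.nanmedian(sub[:,2]))
pad=W[153:165,268:281].reshape(-1,3);pad=pad[pad[:,2]>.03];print("pad",np.median(pad,0),w2c(np.median(pad,0)),pad.std(0))
E
```

```text
(274, 159) [0.4803 0.0175 0.049 ] [-0.1174  0.0011  0.049 ]
(274, 155) [0.4842 0.018  0.0492] [-0.1135  0.0009  0.0492]
(274, 163) [0.4763 0.017  0.0488] [-0.1214  0.0013  0.0488]
(275, 135) [0.5007 0.0216 0.0327] [-0.0966  0.0015  0.0327]
(268, 116) [0.5205 0.0262 0.0636] [-0.0763  0.0025  0.0636]
(180, 95) [0.5238 0.104  0.0608] [-0.0591  0.0784  0.0608]
(365, 95) [ 0.5531 -0.0539  0.0609] [-0.0585 -0.0822  0.0609]
(340, 60) [ 0.5763 -0.0269  0.061 ] [-0.0309 -0.0598  0.061 ]
lid front corners [-0.0692  0.0908  0.06  ] [-0.0685 -0.0899  0.06  ]
fingertip [-0.13103043 -0.03961519  0.21175866] [-0.13161719 -0.04835703  0.2106431 ] [-0.13211962 -0.04348868  0.21910539]
lid z 0.06067978006194877
pad [0.48097733 0.01759643 0.0490889 ] [-0.11671     0.00108187  0.0490889 ] [0.00343958 0.00359197 0.00067188]
```

```bash
sed -i 's/^case=.*/case=np.array([.5930,.0374]); cyaw=np.radians(10.3)/' h.py; python3 - <<'E'
from h import *
show(c2w(-.114,0.0005,.084),cyaw+np.pi/2)
E
```

```text
t 2.6 tcp [ 0.4635 -0.0321  0.2263] case [-0.1398 -0.0452  0.2263] tool y yaw -79.6 z yaw -169.6 xaxis [-0. -0. -1.] F [0.  0.1 0.8] open -0.003 q6 1.06
to go mm tool x,y,z (present axes) [142.3 -45.7 -26. ]
roll 0.002
to go in turned axes [142.3 -45.7 -25.9]
```

Call:
servo_tool --targets '[15,-23,-13,0,15,-22.5,-13,0,30,0,0,0,30,0,0,0,20,0,0,0]'

```text
time_s: 3.1
eef_pos: [0.4799, 0.0157, 0.1147]
eef_rot: [-0.063, -0.704, -0.063, 0.705]
wrist_force: [-0.4, 0.6, 0.0]
opening: 0.003
```

Call:
servo_tool --targets '[15,0,0,0,10,0,0,0,6,0,0,0,0,0,0,0,0,0,0,0]'

```text
time_s: 3.6
eef_pos: [0.4814, 0.0163, 0.086]
eef_rot: [0.063, 0.705, 0.063, -0.704]
wrist_force: [-0.9, -0.8, 0.1]
opening: -0.002
```

```bash
python3 - <<'E'
from h import *
show(c2w(-.114,0.0005,.076),cyaw+np.pi/2)
E
```

```text
t 3.6 tcp [0.4814 0.0163 0.086 ] case [-0.1136 -0.0008  0.086 ] tool y yaw -79.7 z yaw -169.7 xaxis [ 0.001 -0.    -1.   ] F [-0.9 -0.8  0.1] open -0.002 q6 1.18
to go mm tool x,y,z (present axes) [10.  -1.3  0.4]
roll -0.0
to go in turned axes [10.  -1.3  0.4]
```

Call:
servo_tool --targets '[2,0,0,0,2,0,0,0,2,0,0,0,2,0,0,0,0,0,0,0]'

```text
time_s: 4.1
eef_pos: [0.4806, 0.0168, 0.077]
eef_rot: [-0.063, -0.704, -0.064, 0.704]
wrist_force: [0.3, 0.0, 0.4]
opening: -0.001
```

Call:
servo_tool --targets '[1.5,0,0,0,1.5,0,0,0,0,0,0,0,0,0,0,0,0,0,0,0]'

```text
time_s: 4.6
eef_pos: [0.4809, 0.0167, 0.0743]
eef_rot: [0.064, 0.704, 0.063, -0.704]
wrist_force: [-0.7, 0.1, 0.4]
opening: -0.002
```

Call:
servo_tool --targets '[1,0,0,0,1,0,0,0,0,0,0,0,0,0,0,0,0,0,0,0]'

```text
time_s: 5.1
eef_pos: [0.4804, 0.0166, 0.0723]
eef_rot: [-0.064, -0.704, -0.064, 0.705]
wrist_force: [-5.1, -1.9, 4.2]
opening: -0.001
```

Call:
servo_tool --targets '[0.5,0,0.7,0,0.5,0,0.7,0,0.5,0,0.4,0,0,0,0,0,0,0,0,0]'

```text
time_s: 5.6
eef_pos: [0.4794, 0.0163, 0.0709]
eef_rot: [0.063, 0.705, 0.063, -0.704]
wrist_force: [-0.5, -0.8, 4.4]
opening: -0.0
```

```bash
python3 - <<'E'
from h import *
show()
im,d,K,R,c=cam("wrist"); cv2.imwrite("pics/w2.png",im)
show()
E
```

```text
t 5.6 tcp [0.4794 0.0163 0.0709] case [-0.1155 -0.0004  0.0709] tool y yaw -79.7 z yaw -169.7 xaxis [ 0.001 -0.    -1.   ] F [-0.5 -0.8  4.4] open -0.0 q6 1.18
t 5.65 tcp [0.4794 0.0164 0.071 ] case [-0.1155 -0.0004  0.071 ] tool y yaw -79.7 z yaw -169.7 xaxis [ 0.001 -0.    -1.   ] F [-0.4  0.1  3.2] open -0.007 q6 1.18
```

View pics/w2.png

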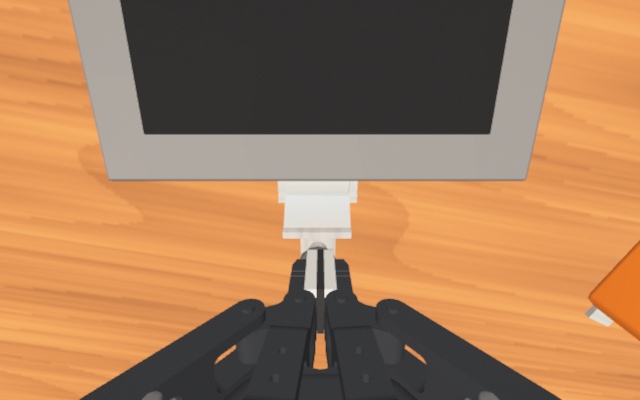

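Call:
servo_tool --targets '[0.5,0,0.3,0,0.5,0,0.3,0,0.4,0,0.2,0,0,0,0,0,0,0,0,0]'

```text
time_s: 6.15
eef_pos: [0.4786, 0.0162, 0.0695]
eef_rot: [0.063, 0.705, 0.063, -0.704]
wrist_force: [1.3, 0.8, 3.6]
opening: 0.002
```

Call:
servo_tool --targets '[0.5,0,0.3,0,0.5,0,0.2,0,0,0,0,0,0,0,0,0,0,0,0,0]'

```text
time_s: 6.65
eef_pos: [0.4784, 0.0161, 0.0689]
eef_rot: [0.064, 0.705, 0.063, -0.704]
wrist_force: [1.3, 2.4, 6.7]
opening: -0.001
```

```bash
python3 - <<'E'
from h import *
im,d,K,R,c=cam("wrist"); cv2.imwrite("pics/w3.png",im)
show()
E
```

```text
t 6.7 tcp [0.4784 0.0161 0.0689] case [-0.1166 -0.0005  0.0689] tool y yaw -79.7 z yaw -169.7 xaxis [ 0.001 -0.    -1.   ] F [1.4 1.7 6. ] open 0.003 q6 1.18
```

View pics/w3.png

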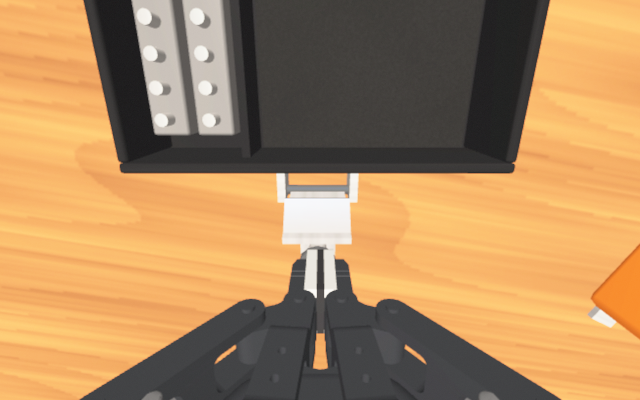

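Call:
servo_tool --targets '[-5,0,0,0,-20,0,0,0,-35,0,0,0,-40,0,0,0,-20,40,0,0]' --fingers 50

```text
time_s: 7.2
eef_pos: [0.4845, -0.0207, 0.1907]
eef_rot: [0.065, 0.704, 0.065, -0.704]
wrist_force: [2.5, -1.2, 0.7]
opening: 0.589
```

```bash
python3 - <<'E'
from h import *
# stand off so that the strip is in view ahead of fingers
show(np.array([.40,-.357,.18]),np.radians(102))
E
```

```text
t 7.2 tcp [ 0.4845 -0.0207  0.1907] case [-0.1171 -0.0378  0.1907] tool y yaw -79.4 z yaw -169.4 xaxis [ 0.001  0.001 -1.   ] F [ 2.5 -1.2  0.7] open 0.589 q6 1.1
to go mm tool x,y,z (present axes) [ 10.3 315.1 144.8]
roll -0.025
to go in turned axes [ 10.3 311.4 152.6]
```

Call:
servo_tool --targets '[0,40,18,-0.025,0,44,21,0,0,44,21,0,0,44,21,0,0,44,21,0]'

```text
time_s: 7.7
eef_pos: [0.4262, -0.2563, 0.1878]
eef_rot: [-0.072, -0.703, -0.073, 0.704]
wrist_force: [0.6, -0.5, -0.5]
opening: 0.587
```

Call:
servo_tool --targets '[0,44,21,0,0,40,21,0,0,11,8,0,0,0,0,0,0,0,0,0]'

```text
time_s: 8.2
eef_pos: [0.3979, -0.357, 0.1876]
eef_rot: [-0.071, -0.703, -0.073, 0.704]
wrist_force: [-0.6, 0.3, -0.4]
opening: 0.587
```

```bash
python3 - <<'E'
from h import *
im,d,K,R,c=cam("wrist"); cv2.imwrite("pics/w4.png",im); np.savez("w4.npz",im=im,d=d,K=K,R=R,c=c)
show(np.array([.457,-.357,.04]),np.radians(102))
W=cloud(d,K,R,c)
for z0,z1 in[(.02,.029),(.031,.045),(.015,.05)]:
  with np.errstate(invalid="ignore"):
    m=(W[...,2]>z0)&(W[...,2]<z1)&(abs(W[...,0]-.457)<.05)&(abs(W[...,1]+.357)<.04)
  P=W[m];print(len(P),cv2.minAreaRect((P[:,:2]*1000).astype(np.float32)),np.median(P,0))
E
```

```text
t 8.25 tcp [ 0.3983 -0.3566  0.1878] case [-0.262  -0.3528  0.1878] tool y yaw -78.2 z yaw -168.2 xaxis [-0.001  0.002 -1.   ] F [-0.1  0.6  0.2] open 0.587 q6 0.41
to go mm tool x,y,z (present axes) [147.7  12.7 -57.4]
roll -0.004
to go in turned axes [147.7  12.9 -57.4]
1765 ((454.8599853515625, -355.58447265625), (71.62277221679688, 21.39018440246582), 13.249595642089844) [ 0.45790252 -0.35518151  0.02611755]
244 ((454.36199951171875, -355.7799987792969), (58.01007080078125, 5.965794086456299), 12.732337951660156) [ 0.45541433 -0.35564448  0.03603835]
2022 ((454.8599853515625, -355.58447265625), (71.62277221679688, 21.39018440246582), 13.249595642089844) [ 0.45725936 -0.3553158   0.02626798]
```

View pics/w4.png

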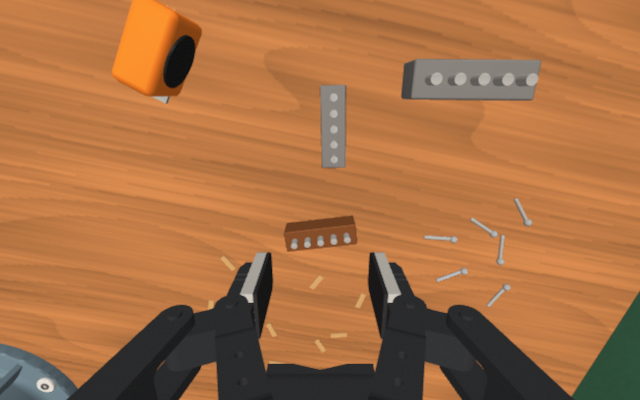

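```bash
python3 - <<'E'
from h import *
show(np.array([.456,-.356,.029]),np.radians(103))
E
```

```text
t 8.25 tcp [ 0.3983 -0.3566  0.1878] case [-0.262  -0.3528  0.1878] tool y yaw -78.2 z yaw -168.2 xaxis [-0.001  0.002 -1.   ] F [-0.1  0.6  0.2] open 0.587 q6 0.41
to go mm tool x,y,z (present axes) [158.7  11.5 -56.7]
roll -0.021
to go in turned axes [158.7  12.7 -56.4]
```

Call:
servo_tool --targets '[0,6.7,-28,-0.021,20,6,-28.4,0,40,0,0,0,40,0,0,0,30,0,0,0]'

```text
time_s: 8.75
eef_pos: [0.4563, -0.3554, 0.056]
eef_rot: [-0.08, -0.702, -0.082, 0.703]
wrist_force: [-0.0, -0.2, -0.8]
opening: 0.581
```

```bash
python3 - <<'E'
from h import *
show(np.array([.456,-.356,.029]),np.radians(103))
E
```

```text
t 8.75 tcp [ 0.4563 -0.3554  0.056 ] case [-0.2047 -0.362   0.056 ] tool y yaw -76.9 z yaw -166.9 xaxis [-0.002  0.002 -1.   ] F [-0.  -0.2 -0.8] open 0.581 q6 0.47
to go mm tool x,y,z (present axes) [27.   0.6  0.4]
roll 0.002
to go in turned axes [27.   0.6  0.4]
```

Call:
servo_tool --targets '[14,0,0,0,8,0,0,0,4,0,0,0,0,0,0,0,0,0,0,0]'

```text
time_s: 9.25
eef_pos: [0.4569, -0.3596, 0.0339]
eef_rot: [0.08, 0.703, 0.079, -0.702]
wrist_force: [-0.5, 0.6, 0.4]
opening: 0.59
```

Call:
servo_tool --targets '[0,0,0,0,0,0,0,0,0,0,0,0,0,0,0,0,0,0,0,0]' --fingers 0

```text
time_s: 9.75
eef_pos: [0.4566, -0.3594, 0.0335]
eef_rot: [0.08, 0.703, 0.079, -0.702]
wrist_force: [-0.8, 1.4, 6.7]
opening: 0.24
```

Call:
servo_tool --targets '[0,0,0,0,0,0,0,0,-4,0,0,0,-10,0,0,0,-20,0,0,0]'

```text
time_s: 10.25
eef_pos: [0.455, -0.3576, 0.0655]
eef_rot: [-0.079, -0.702, -0.081, 0.703]
wrist_force: [0.3, 0.7, -0.5]
opening: 0.244
```

```bash
python3 - <<'E'
from h import *
im,d,K,R,c=cam("wrist"); cv2.imwrite("pics/w5.png",im); np.savez("w5.npz",im=im,d=d,K=K,R=R,c=c)
show()
E
```

```text
t 10.3 tcp [ 0.457  -0.3598  0.0699] case [-0.2048 -0.3664  0.0699] tool y yaw -77.1 z yaw -167.1 xaxis [ 0.002 -0.002 -1.   ] F [ 2.4 -1.4  1.1] open 0.248 q6 0.47
```

View pics/w5.png

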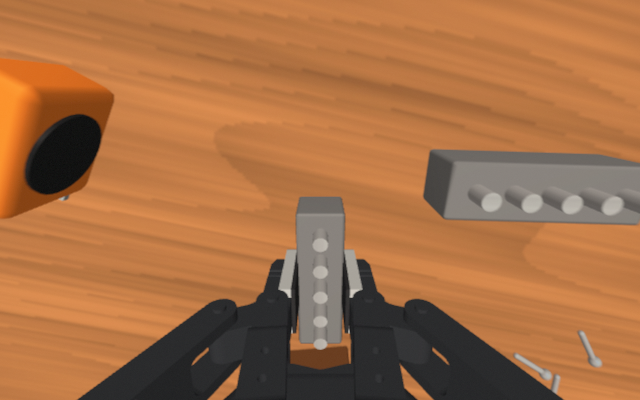

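```bash
python3 - <<'E'
from h import *
f=np.load("w5.npz");d,K,R,c=f["d"],f["K"],f["R"],f["c"];W=cloud(d,K,R,c)
o,Rt,p=st()
def t(q): return (Rt.T@(q-p)*1000).round(1)
for u,v in[(320,225),(305,240),(333,240),(305,270),(335,270),(305,310),(335,310),(305,330),(335,330),(320,205)]: print((u,v),W[v,u].round(4),t(W[v,u]))
for u,v in[(290,270),(352,270),(292,255),(347,255)]:print("pad",t(W[v,u]))
print("bench",np.nanmedian(W[20:60,250:400,2]))
show(c2w(0,-.026,.15),cyaw+np.pi/2)
E
```

```text
(320, 225) [ 0.4848 -0.3507  0.0591] [ 10.8  -2.7 -29.1]
(305, 240) [ 0.4757 -0.3458  0.0581] [ 11.8  -9.4 -21.3]
(333, 240) [ 0.4786 -0.3581  0.0582] [ 11.7   3.2 -21.3]
(305, 270) [ 0.4605 -0.3491  0.0581] [11.7 -9.7 -5.8]
(335, 270) [ 0.4634 -0.3628  0.0576] [12.3  4.4 -5.5]
(305, 310) [ 0.4383 -0.3538  0.058 ] [ 11.8 -10.   16.9]
(335, 310) [ 0.4425 -0.3679  0.0591] [10.7  4.6 16. ]
(305, 330) [ 0.4266 -0.3563  0.0583] [ 11.6 -10.2  28.9]
(335, 330) [ 0.4303 -0.3709  0.0585] [11.3  4.9 28.6]
(320, 205) [ 0.4897 -0.3495  0.0473] [ 22.6  -2.7 -34.1]
pad [  5.7 -16.   -9.5]
pad [ 6.1 11.6 -9.4]
pad [ 19.2 -16.3  -9.4]
pad [19.9 10.4 -9.1]
bench 0.00010760915242388758
t 10.3 tcp [ 0.457  -0.3598  0.0699] case [-0.2048 -0.3664  0.0699] tool y yaw -77.1 z yaw -167.1 xaxis [ 0.002 -0.002 -1.   ] F [ 2.4 -1.4  1.1] open 0.248 q6 0.47
to go mm tool x,y,z (present axes) [ -80.7 -330.4 -220.4]
roll 0.046
to go in turned axes [ -80.7 -340.2 -204.9]
```

```bash
python3 - <<'E'
from h import *
print(np.array(cams.camera_params("wrist")["mount"]).round(3))
show(c2w(-.015,-.026,.16),cyaw+np.pi/2)
E
```

```text
[[ 0.    -0.33   0.944 -0.118]
 [ 1.     0.     0.    -0.   ]
 [-0.     0.944  0.33  -0.085]
 [ 0.     0.     0.     1.   ]]
t 10.3 tcp [ 0.457  -0.3598  0.0699] case [-0.2048 -0.3664  0.0699] tool y yaw -77.1 z yaw -167.1 xaxis [ 0.002 -0.002 -1.   ] F [ 2.4 -1.4  1.1] open 0.248 q6 0.47
to go mm tool x,y,z (present axes) [ -90.7 -331.1 -205.4]
roll 0.046
to go in turned axes [ -90.7 -340.2 -189.9]
```

Call:
servo_tool --targets '[-30,0,0,0.046,-30,0,0,0,-30,-20,-11,0,0,-35,-19,0,0,-40,-22,0]'

```text
time_s: 10.8
eef_pos: [0.491, -0.2565, 0.1582]
eef_rot: [0.064, 0.705, 0.062, -0.703]
wrist_force: [1.4, 0.6, -2.1]
opening: 0.243
```

Call:
servo_tool --targets '[0,-40,-22,0,0,-40,-22,0,0,-40,-23,0,0,-40,-23,0,0,-40,-23,0]'

```text
time_s: 11.3
eef_pos: [0.5661, -0.0372, 0.1567]
eef_rot: [0.064, 0.705, 0.063, -0.704]
wrist_force: [0.9, -0.4, -0.8]
opening: 0.242
```

Call:
servo_tool --targets '[0,-30,-16,0,0,-15,-9,0,0,0,0,0,0,0,0,0,0,0,0,0]'

```text
time_s: 11.8
eef_pos: [0.5819, 0.0088, 0.1563]
eef_rot: [-0.063, -0.704, -0.063, 0.704]
wrist_force: [-0.3, -0.0, -1.3]
opening: 0.242
```

```bash
python3 - <<'E'
from h import *
im,d,K,R,c=cam("wrist"); cv2.imwrite("pics/w6.png",im); np.savez("w6.npz",im=im,d=d,K=K,R=R,c=c)
o,Rt,p=st()
W=cloud(d,K,R,c)
for n,(u,v) in dict(top=(305,270)).items(): print(n,(Rt.T@(W[v,u]-p)*1000).round(1))
show(c2w(-.015,-.026,.07),cyaw+np.pi/2)
im,*_=cam("scene"); cv2.imwrite("pics/s6.png",im[100:300,200:460].repeat(2,0).repeat(2,1))
E
```

```text
top [ 6.7 -7.2 -7.7]
t 11.85 tcp [0.582  0.0086 0.1564] case [-0.016  -0.0264  0.1564] tool y yaw -79.8 z yaw -169.8 xaxis [-0. -0. -1.] F [-0.3  0.8 -1.4] open 0.245 q6 1.2
to go mm tool x,y,z (present axes) [86.4 -0.4 -1. ]
roll -0.001
to go in turned axes [86.4 -0.4 -1. ]
```

View pics/w6.png

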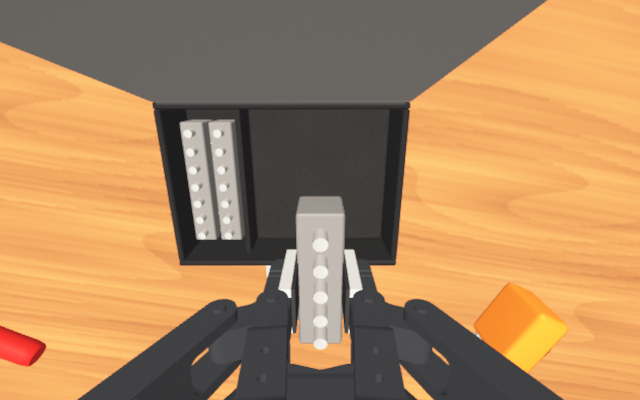

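View pics/s6.png

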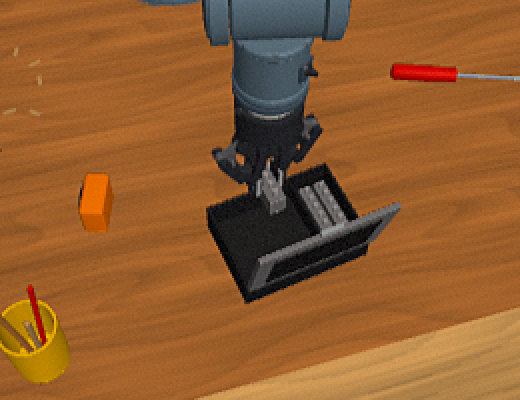

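Call:
servo_tool --targets '[35,0,-1,0,30,0,0,0,20,0,0,0,12,0,0,0,6,0,0,0]'

```text
time_s: 12.4
eef_pos: [0.5826, 0.0093, 0.0523]
eef_rot: [-0.063, -0.704, -0.063, 0.705]
wrist_force: [0.1, 1.0, -0.4]
opening: 0.242
```

Call:
servo_tool --targets '[5,0,0,0,2,0,0,0,0,0,0,0,0,0,0,0,0,0,0,0]'

```text
time_s: 12.9
eef_pos: [0.5837, 0.0099, 0.0471]
eef_rot: [0.064, 0.705, 0.063, -0.704]
wrist_force: [-1.0, -0.3, -0.5]
opening: 0.243
```

Call:
servo_tool --targets '[2,0,0,0,2,0,0,0,1,0,0,0,0,0,0,0,0,0,0,0]'

```text
time_s: 13.4
eef_pos: [0.5831, 0.0099, 0.0413]
eef_rot: [-0.063, -0.704, -0.064, 0.704]
wrist_force: [-0.1, -0.1, -0.3]
opening: 0.239
```

Call:
servo_tool --targets '[1,0,0,0,0.5,0,0,0,0,0,0,0,0,0,0,0,0,0,0,0]'

```text
time_s: 13.9
eef_pos: [0.5832, 0.0099, 0.0399]
eef_rot: [0.063, 0.704, 0.063, -0.704]
wrist_force: [0.3, 0.7, -0.9]
opening: 0.241
```

Call:
servo_tool --targets '[1,0,0,0,0.5,0,0,0,0,0,0,0,0,0,0,0,0,0,0,0]'

```text
time_s: 14.4
eef_pos: [0.5834, 0.0099, 0.0395]
eef_rot: [0.064, 0.704, 0.063, -0.704]
wrist_force: [-4.5, 0.2, 8.5]
opening: 0.237
```

Call:
servo_tool --targets '[-0.7,0,0,0,0,0,0,0,0,0,0,0,0,0,0,0,0,0,0,0]' --fingers 45

```text
time_s: 14.9
eef_pos: [0.5831, 0.0099, 0.0389]
eef_rot: [-0.063, -0.704, -0.063, 0.704]
wrist_force: [-0.5, -0.5, -0.3]
opening: 0.53
```

Call:
servo_tool --targets '[-10,0,0,0,-30,0,0,0,-40,0,0,0,-40,0,0,0,-20,0,20,0]'

```text
time_s: 15.4
eef_pos: [0.5668, 0.006, 0.1844]
eef_rot: [0.064, 0.707, 0.063, -0.701]
wrist_force: [0.7, 0.2, 0.4]
opening: 0.527
```

```bash
python3 - <<'E'
from h import *
im,d,K,R,c=cam("wrist"); cv2.imwrite("pics/w7.png",im); np.savez("w7.npz",im=im,d=d,K=K,R=R,c=c)
im,d,K,R,c=cam("top"); cv2.imwrite("pics/t7.png",im[100:260,220:440].repeat(3,0).repeat(3,1))
im,d,K,R,c=cam("scene"); cv2.imwrite("pics/s7.png",im[140:280,260:460].repeat(3,0).repeat(3,1)); np.savez("s7.npz",im=im,d=d,K=K,R=R,c=c)
W=cloud(d,K,R,c)
with np.errstate(invalid="ignore"):
  m=(W[...,2]>.11)&(W[...,0]>.55)&(abs(W[...,1]-.05)<.15)
P=np.array([w2c(q) for q in W[m]]);i=np.argsort(-P[:,0])[:10];print(P[i].round(3));i=np.argsort(-P[:,2])[:5];print(P[i].round(3))
show()
E
```

```text
[[ 0.102 -0.049  0.179]
 [ 0.102  0.039  0.177]
 [ 0.102 -0.061  0.178]
 [ 0.101  0.014  0.177]
 [ 0.101 -0.071  0.176]
 [ 0.101  0.     0.187]
 [ 0.101  0.047  0.176]
 [ 0.101  0.074  0.175]
 [ 0.101 -0.083  0.175]
 [ 0.101  0.084  0.176]]
[[-0.036  0.035  0.535]
 [-0.038  0.027  0.534]
 [-0.033  0.038  0.534]
 [-0.035  0.035  0.534]
 [-0.037  0.038  0.534]]
t 15.55 tcp [0.5642 0.0061 0.1814] case [-0.0339 -0.0256  0.1814] tool y yaw -79.7 z yaw -169.7 xaxis [ 0.004 -0.001 -1.   ] F [-0.3  0.2  0.7] open 0.527 q6 1.19
```

View pics/w7.png

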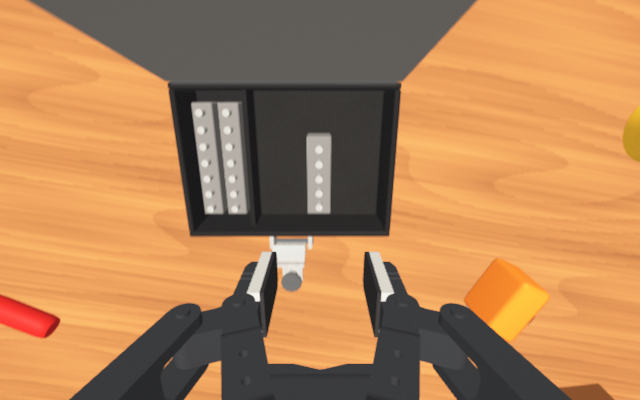

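View pics/s7.png

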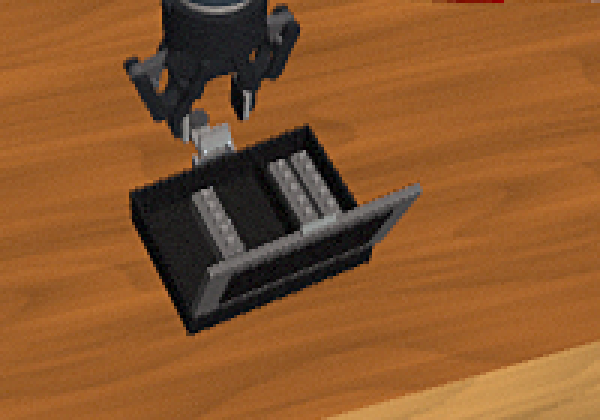

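Call:
servo_tool --targets '[-30,-6,0,0,-30,-20,0,0,-4,0,-20,0,0,0,-40,0,0,0,-40,0]' --fingers 0

```text
time_s: 16.05
eef_pos: [0.6582, 0.0503, 0.2422]
eef_rot: [-0.063, -0.704, -0.064, 0.705]
wrist_force: [0.1, -0.2, 0.4]
opening: -0.002
```

Call:
servo_tool --targets '[0,0,-40,0,0,0,-25,0,0,0,-8,0,0,0,0,0,0,0,0,0]'

```text
time_s: 16.55
eef_pos: [0.728, 0.0628, 0.2419]
eef_rot: [-0.063, -0.703, -0.064, 0.705]
wrist_force: [-0.2, -0.4, -0.3]
opening: -0.002
```

```bash
python3 - <<'E'
from h import *
show(c2w(.14,0,.19),cyaw+np.pi/2)
E
```

```text
t 16.55 tcp [0.728  0.0628 0.2419] case [0.1374 0.0008 0.2419] tool y yaw -79.7 z yaw -169.7 xaxis [-0.002  0.    -1.   ] F [-0.2 -0.4 -0.3] open -0.002 q6 1.32
to go mm tool x,y,z (present axes) [51.9  0.9 -2.7]
roll 0.0
to go in turned axes [51.9  0.9 -2.7]
```

Call:
servo_tool --targets '[20,0.5,-4,0,20,0,0,0,12,0,0,0,0,0,10,0,0,0,10,0]'

```text
time_s: 17.05
eef_pos: [0.7122, 0.0594, 0.1892]
eef_rot: [-0.063, -0.703, -0.064, 0.705]
wrist_force: [0.2, 0.1, 0.4]
opening: 0.001
```

Call:
servo_tool --targets '[0,0,8,0,0,0,8,0,0,0,8,0,0,0,8,0,0,0,5,0]'

```text
time_s: 17.55
eef_pos: [0.6765, 0.0527, 0.1914]
eef_rot: [0.064, 0.704, 0.063, -0.704]
wrist_force: [0.8, -0.6, 0.2]
opening: 0.001
```

```bash
python3 - <<'E'
from h import *
show(c2w(.0415,0,.188),cyaw+np.pi/2)
im,d,K,R,c=cam("scene"); cv2.imwrite("pics/s8.png",im[100:280,240:460].repeat(3,0).repeat(3,1))
E
```

```text
t 17.55 tcp [0.6765 0.0527 0.1914] case [0.0848 0.0002 0.1914] tool y yaw -79.7 z yaw -169.7 xaxis [ 0. -0. -1.] F [ 0.8 -0.6  0.2] open 0.001 q6 1.29
to go mm tool x,y,z (present axes) [ 3.4  0.2 43.4]
roll -0.0
to go in turned axes [ 3.4  0.2 43.4]
```

View pics/s8.png

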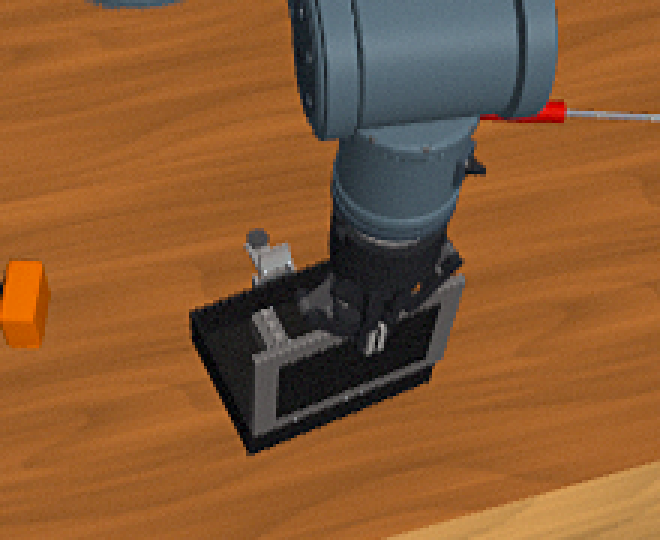

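Call:
servo_tool --targets '[0,0,11,0,0.5,0,11,0,1,0,11,0,2,0,10,0,4,0,11,0]'

```text
time_s: 18.1
eef_pos: [0.6237, 0.0432, 0.1838]
eef_rot: [0.063, 0.705, 0.063, -0.704]
wrist_force: [1.5, -0.8, 1.4]
opening: 0.001
```

Call:
servo_tool --targets '[4,0,11,0,5,0,11,0,7,0,10,0,8,0,10,0,8,0,8.5,0]'

```text
time_s: 18.6
eef_pos: [0.5739, 0.0341, 0.1514]
eef_rot: [0.063, 0.705, 0.063, -0.704]
wrist_force: [1.2, 0.2, 0.6]
opening: -0.001
```

```bash
python3 - <<'E'
from h import *
show(c2w(-.0351,0,.1327),cyaw+np.pi/2)
show(c2w(-.0431,0,.1157),cyaw+np.pi/2)
E
```

```text
t 18.6 tcp [0.5739 0.0341 0.1514] case [-0.0194  0.0002  0.1514] tool y yaw -79.7 z yaw -169.7 xaxis [ 0.001 -0.    -1.   ] F [1.2 0.2 0.6] open -0.001 q6 1.24
to go mm tool x,y,z (present axes) [18.7  0.2 15.7]
roll -0.0
to go in turned axes [18.7  0.2 15.7]
t 18.6 tcp [0.5739 0.0341 0.1514] case [-0.0194  0.0002  0.1514] tool y yaw -79.7 z yaw -169.7 xaxis [ 0.001 -0.    -1.   ] F [1.2 0.2 0.6] open -0.001 q6 1.24
to go mm tool x,y,z (present axes) [35.7  0.2 23.7]
roll -0.0
to go in turned axes [35.7  0.2 23.7]
```

Call:
servo_tool --targets '[8,0,7.5,0,9,0,7,0,8,0,4,0,6,0,3,0,3,0,1,0]'

```text
time_s: 19.1
eef_pos: [0.5514, 0.0301, 0.1167]
eef_rot: [-0.063, -0.704, -0.064, 0.705]
wrist_force: [-1.0, 0.3, 1.7]
opening: 0.002
```

Call:
servo_tool --targets '[2,0,0.7,0,2,0,0.6,0,2,0,0.5,0,0,0,0,0,0,0,0,0]'

```text
time_s: 19.6
eef_pos: [0.5503, 0.0299, 0.1116]
eef_rot: [-0.063, -0.704, -0.063, 0.704]
wrist_force: [0.6, -0.5, 1.3]
opening: -0.003
```

```bash
python3 - <<'E'
from h import *
im,d,K,R,c=cam("wrist"); cv2.imwrite("pics/w9.png",im)
show(c2w(-.049,0,.085),cyaw+np.pi/2)
E
```

```text
t 19.65 tcp [0.5504 0.0299 0.1117] case [-0.0433  0.0002  0.1117] tool y yaw -79.7 z yaw -169.7 xaxis [ 0.  0. -1.] F [-0.1  0.7  2.5] open 0.0 q6 1.23
to go mm tool x,y,z (present axes) [26.7  0.2  5.7]
roll 0.0
to go in turned axes [26.7  0.2  5.7]
```

View pics/w9.png

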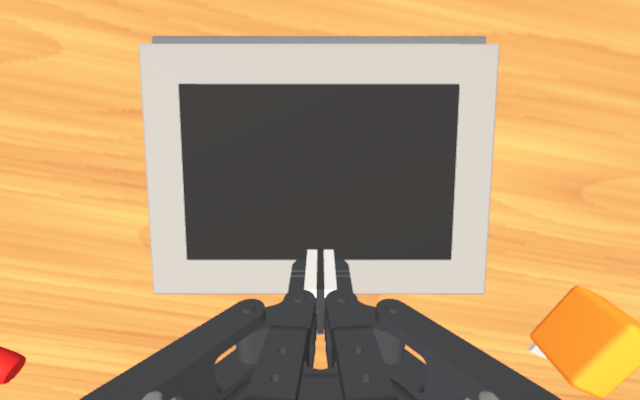

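Call:
servo_tool --targets '[2,0,0.6,0,2,0,0.6,0,2,0,0.5,0,2,0,0.5,0,0,0,0,0]'

```text
time_s: 20.15
eef_pos: [0.5481, 0.0294, 0.1033]
eef_rot: [-0.063, -0.704, -0.063, 0.704]
wrist_force: [0.5, -0.5, 1.7]
opening: 0.002
```

Call:
servo_tool --targets '[2,0,0.5,0,1.5,0,0.4,0,1.5,0,0.3,0,1,0,0.2,0,0,0,0,0]'

```text
time_s: 20.65
eef_pos: [0.5467, 0.0292, 0.0975]
eef_rot: [-0.063, -0.704, -0.063, 0.704]
wrist_force: [0.5, -0.4, 2.1]
opening: -0.002
```

Call:
servo_tool --targets '[1.5,0,0.3,0,1.5,0,0.3,0,1,0,0.2,0,1,0,0.2,0,0,0,0,0]'

```text
time_s: 21.15
eef_pos: [0.5461, 0.029, 0.093]
eef_rot: [0.064, 0.705, 0.063, -0.704]
wrist_force: [-0.3, 0.6, 4.0]
opening: 0.0
```

Call:
servo_tool --targets '[1,0,0.2,0,1,0,0.2,0,1,0,0.1,0,0,0,0,0,0,0,0,0]'

```text
time_s: 21.65
eef_pos: [0.5452, 0.0289, 0.0894]
eef_rot: [-0.063, -0.704, -0.063, 0.704]
wrist_force: [1.8, 0.7, 0.9]
opening: 0.003
```

Call:
servo_tool --targets '[1,0,0.1,0,1,0,0.1,0,0,0,0,0,0,0,0,0,0,0,0,0]'

```text
time_s: 22.15
eef_pos: [0.5449, 0.0289, 0.0874]
eef_rot: [-0.063, -0.704, -0.064, 0.704]
wrist_force: [0.2, -0.7, 0.8]
opening: 0.001
```

Call:
servo_tool --targets '[0.7,0,0,0,0.5,0,0,0,0,0,0,0,0,0,0,0,0,0,0,0]'

```text
time_s: 22.65
eef_pos: [0.5449, 0.029, 0.0862]
eef_rot: [-0.063, -0.704, -0.064, 0.704]
wrist_force: [0.4, -0.4, -0.8]
opening: 0.001
```

```bash
python3 - <<'E'
from h import *
im,d,K,R,c=cam("wrist"); cv2.imwrite("pics/w10.png",im); W=cloud(d,K,R,c)
for u,v in[(180,270),(460,270),(200,200),(450,120),(160,60)]: q=W[v,u];print((u,v),w2c(q).round(4))
show()
E
```

```text
(180, 270) [-0.0532  0.0754  0.0601]
(460, 270) [-0.053  -0.0746  0.0603]
(200, 200) [-0.0129  0.059   0.0618]
(450, 120) [ 0.0251 -0.0574  0.0625]
(160, 60) [0.0496 0.0683 0.0606]
t 22.7 tcp [0.545  0.029  0.0863] case [-0.0488  0.0003  0.0863] tool y yaw -79.7 z yaw -169.7 xaxis [-0.  0. -1.] F [0.1 0.  0.2] open 0.002 q6 1.23
```

View pics/w10.png

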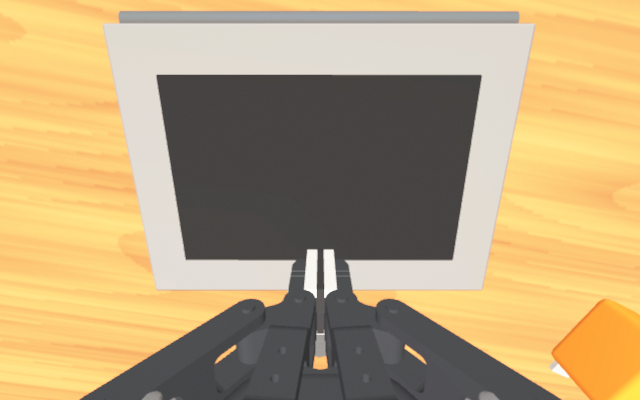

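Call:
servo_tool --targets '[-3,0,0,0,-10,0,0,0,-30,0,0,0,-40,0,0,0,-40,0,0,0]'

```text
time_s: 23.2
eef_pos: [0.5447, 0.029, 0.2112]
eef_rot: [-0.063, -0.704, -0.064, 0.704]
wrist_force: [0.8, -0.6, -0.5]
opening: -0.003
```

Call:
servo_tool --targets '[0,0,45,0,0,0,35,0,0,0,15,0,0,0,0,0,0,0,0,0]'

```text
time_s: 23.7
eef_pos: [0.4524, 0.0117, 0.2104]
eef_rot: [0.064, 0.705, 0.063, -0.703]
wrist_force: [-0.1, -0.2, -0.3]
opening: 0.001
```

```bash
python3 - <<'E'
from h import *
im,d,K,R,c=cam("wrist"); cv2.imwrite("pics/w11.png",im); W=cloud(d,K,R,c)
with np.errstate(invalid="ignore"):
  m=(W[...,2]>.045)&(W[...,2]<.09)&(W[...,0]>.55)
C=np.array([w2c(q) for q in W[m]]);i=(abs(C[:,1])<.088)&(C[:,0]>-.062)&(C[:,0]<.06)
A=np.c_[C[i][:,0],np.ones(i.sum())];print("lid slope,z",np.linalg.lstsq(A,C[i][:,2],rcond=None)[0],i.sum())
im,d,K,R,c=cam("top"); 
cv2.imwrite("pics/t11.png",im)
im,d,K,R,c=cam("scene"); cv2.imwrite("pics/s11.png",im)
show()
E
```

```text
lid slope,z [-0.00031222  0.06138222] 16998
t 23.85 tcp [0.4526 0.0119 0.2098] case [-0.1427  0.      0.2098] tool y yaw -79.7 z yaw -169.7 xaxis [ 0.001 -0.    -1.   ] F [ 0.3  0.1 -1. ] open 0.001 q6 1.15
```

View pics/w11.png

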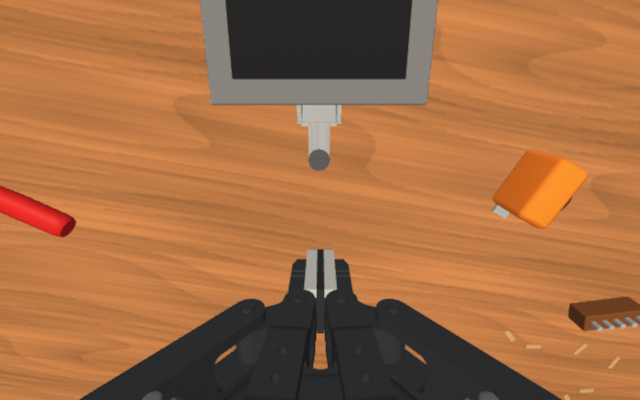

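View pics/s11.png

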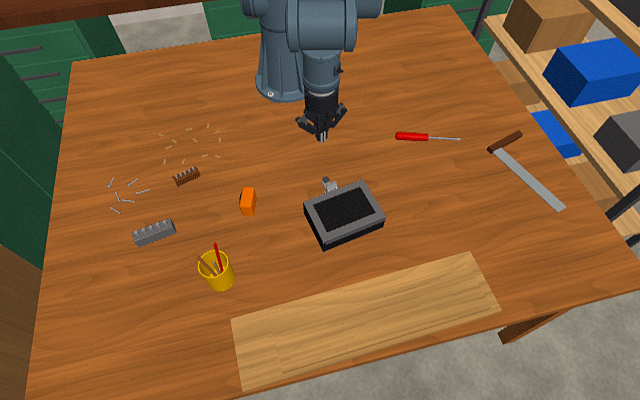

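The lid has stayed shut with the tool away. Its slope is about 0, and the hook and button (319,160) look back at rest. The tape, pot and screwdriver have not moved. Handing in.

```bash
python3 -c "
from h import *
print(workorder.hand_in())"
```

```text
the job is handed in; nothing more can be done
None
```

The job is done and handed in at about 24 s of the 72 s allowed; no verdict was reported. I pressed the thumb button and the lid sprang open. I then stood the small grey strip bits up in the empty bay and swung the lid over from behind until it snapped shut.

**Last checks**
- **Lid and latch:** with the tool clear, the lid face was level (slope about 0.0003) at z about 61 mm, and it stayed shut. I judged the hook and button to be back at rest from the picture only.
- **Strip:** I last saw it upright on the bay floor after letting go. It can't be seen with the lid shut.
- **Bystanders:** the tape, pot and screwdriver look the same as in the first picture; I did not measure their positions again.
- **Forces:** the wrist force was read only at the end of each move. The highest was about 10 N, as the strip touched the bay floor.

**Readings that disagreed**
- **Case position:** the wrist view put it about 3 mm from the first estimate, and I used the wrist view.
- **Strip height in the gripper:** one measurement was about 5 mm off because the arm was still moving. I measured it again at rest before placing the strip.
- **Latch snap:** the end-of-move readings showed at most 4 N while shutting the lid, not the 9 N peak, so I confirmed the snap by the lid staying shut.

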